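# Square and clamp a test board for an ink draw-down

### The job

Get the draw-down jig ready: swing the white test board round on its locating pin until its long edge lies flush along the aluminium side fence, and only then press the blue clamp handle all the way down so the clamp holds the board there. Keep the board flat on the jig and on its pin, and do not knock over or shift the things standing round the jig.

Things in the scene. Friction and masses are not known exactly. Their poses are not given: they have to be found in the camera images.
- jig: Grey draw-down jig, fixed to the bench: bed plate 185 (x) x 178 (y) x 12 mm, flat top 12 mm above the bench. Origin at the plate's centre, at bench level. x points to the head end (away from the robot, turned -0.12 to 0.12 rad), y to the left, away from the fence, z up. It carries the pin, the fence (right side) and the toggle clamp and does not move.
- pin (a point): Foot of the steel locating pin (12 mm thick, 19 mm tall), on its axis, at the bed's top surface. It stands at x = +60.5, y = +31 mm of the jig. Its axes are parallel to the jig's.
- fence (a point): Middle of the inner face (towards the board) of the aluminium side fence, at its top edge: x = -49.5, y = -19.5 mm of the jig, 10 mm above the bed. The fence is a bar 14 mm wide, 10 mm tall above the bed and 70 mm long along the jig's x. Axes parallel to the jig's.
- board_center (a point): Centre (half-way up) of the white test board with a black band, 150 x 100 x 15 mm, 0.2 to 0.45 kg, loose, flat on the bed. x runs along its length to the head end, y across to the left, away from the fence, z up. A 14 mm hole on its centre line, at x = +61.5 mm, sits over the pin. It starts turned 0.2 to 0.45 rad clockwise of the jig, foot end swung left of the fence; it stays where it is left.
- board_corner (a point): The board's free corner, farthest from the pin, on the side away from the fence: foot end (near the robot), left side, half-way up the 15 mm edge. At x = -75, y = +50 mm of the board's centre, in the board's axes.
- board_edge_end (a point): Point on the board's right long edge (the one that goes to the fence), 5 mm from the foot end, half-way up.
- clamp_handle (a joint): Angle of the toggle clamp's blue handle: 0 open (handle raised 0.85 rad above level; pressing arm up), 0.85 fully closed (handle level; rubber-tipped arm down on the board beside the pin). Pressing the handle down closes it: about 3 to 10 N at the grip, a firm stop at 0.85; it stays where it is left.
- handle_pivot (a point): Middle of the clamp handle's pivot, 60 mm above the bench, at x = +2, y = -63 mm of the jig. The handle swings in an upright plane and points diagonally, half-way between the jig's -x and -y (towards the robot and right). Bracket round the pivot about 40 x 56 mm, 70 mm tall; the raised pressing arm stands on its board side, up to 115 mm above the bench.
- handle_grip (a point): Point on the axis of the blue handle grip, 72 mm from the handle's pivot (the grip is 19 mm thick and runs from 36 to 93 mm from the pivot).
- applicator_c (a point): Centre of a steel film applicator (H-shaped block 104 x 40 x 26 mm) lying on the bench to the right of the jig. Bystander.
- jar_c (a point): Centre of an ink jar with yellow lid, 70 x 70 x 76 mm, standing on the bench beyond the jig. Bystander.
- amber_c (a point): Centre of a brown bottle, 42 x 42 x 85 mm, standing near the bench's left front edge. Bystander.

How it is judged:
By the outcome, as a careful person would: the job done as asked, in the order asked, and still so for the second after the job is handed in, with the robot touching nothing.
It also fails if it takes over 40 s, if anything falls off the work surface, if the arm or the gripper's body presses on something with over 40 N, if the wrist force passes 120 N, or if a joint passes its speed limit or range.

### The arm

A 6-joint arm with a two-finger parallel gripper is mounted at the origin on a cart in front of the work surface, level with it; the furniture and walls round the work are solid. World frame = base frame: x ahead of the robot, y to its left, z up, the work surface at z = 0. Lengths are in m, angles in rad, forces in N, time in s.
With the tool pointing down it reaches from about 0.2 to 0.875 m from the base axis. Payload 3.4 kg.
Tool frame: the origin (TCP) lies midway between the tips of the shut fingers; the grasp point (between the pads) lies 19 mm behind it (pinch_z is the distance from the TCP to the grasp point, in m); z points along the fingers, y is the direction in which the jaws open and shut (so a half turn about z gives the same grasp; the last joint's range is limited). The gripper opens to 94 mm and grips with 3 to 60 N. Pads are 16 mm wide; open, the fingers measure 119 mm over their backs; the gripper's body (75 mm by 177 mm) begins 78 mm behind the grasp point.
Start: joints at [-1.433, 0.276, 1.505, -0, 1.361, -0.121], TCP at [0.147, -0.556, 0.205] pointing down, gripper open.
Joint ranges: [-2.89, 2.89], [-0.75, 2.08], [0.22, 2.7], [-1.18, 4.32], [0.11, 2.71], [-2.7, 2.7]. Speed limits (rad/s): [2.57, 2.57, 3.14, 3.14, 3.14, 3.14].

### API

Orientations are given as a 3x3 rotation matrix whose columns are the frame's x, y, z axes.
In Python, from rig import read_state, capture, camera_info, job_done, pinch_z gives the robot as it stands. The module is installed in compiled form; this text tells all that it offers.
- The arm moves only by the tool play_rows, never from a script. Its argument "moves" is a list of rows, each an object with "offset": the shift along the world's x, y, z in m, a list of three; "turn": the turn about the world's z in rad. A call has 1 to 12 rows; each row shifts and turns the commanded pose from where the row before left it; what a row does not reach is not made up. A row lasts 1/8 s, in which the tool goes at most 62.5 mm and 10.7 degrees, less where a joint would pass 70% of its speed; a pose out of reach is approached as far as the arm can. A call is refused whole if a number of a shift passes 0.0625 or a number of a turn 0.188, either way. A call with a gripper value outside its range is refused whole. "gripper" is the opening, from 0 (shut) to 1 (fully open), set as the call begins (left out, the last holds). The fingers move at their own pace and stop on an object; the grip force is fixed at half the most. Time passes only in rows, so rows that do not move let the fingers close. It gives the time, the measured TCP pose, the force and the opening at its end, in the units of the state.
- read_state(): the state, without advancing time (a new reading comes with each control period).
- capture(name): name is "scene" or "top" or "wrist"; returns (picture, depth): 420x560x3 uint8, blue, green, red; 420x560 float32, m along the optical axis (not along the pixel's ray), 0 where there is no reading.
- camera_info(name): a dict with "fovy" (degrees; the focal length in pixels is half the picture's height over the tangent of half this angle, whatever the lens; pixels are square), "cx", "cy" (the principal point, pixels), "T" (4x4, takes a point from camera to world coordinates); the wrist camera has in their place "tool_from_camera" (4x4, takes a point from camera to tool coordinates, whose origin is the TCP and whose axes are the flange's). Camera axes: x right, y up, looking along -z (the intrinsics and any distortion apply to the point x, -y, -z); pixel columns grow to the right and rows downward; lengths in m; the calibration is good to about 2 mm. A picture is of the moment at which its call begins: read the wrist's pose just before it. camera_info takes no time and is no camera call.
- job_done(): hands the job in, once; it reports no verdict.
The state is a dict: "t": time; "joint_positions": joint angles; "qvel": joint speeds; "effort": joint torques, N m; "eef_pos": TCP position; "tool_rot": TCP orientation; "wrist_force": force on the tool from outside, world axes, zero at the start; "wrist_torque": the same for the moment, N m; "gripper_width": finger opening in m.
Only numpy, scipy, OpenCV 4.12 (cv2) and the standard library are available. Lean on these libraries where they do the work, as an engineer would, in place of code of your own. Each camera call takes 0.05 s, during which the arm holds its last target. There are 200 camera calls.

## Working session

There is one attempt and no reset: what is moved stays moved. The work goes in short steps, Python scripts to look and compute and a tool call to move; the robot and the scene stay as the last step left them, time stands still between calls to the robot, and variables do not carry over. Pictures are saved under pics/ and viewed, about 8 in all and at most 12, crops included, and the job is handed in when it is done.

Besides the shell and the picture viewer there is one more tool, called after ">>>" as name([rows], argument=value, ...), one row to a line, values as JSON. play_rows: Moves the arm, as the interface text tells. Its arguments: {"type":"object","properties":{"moves":{"type":"array"},"gripper":{"type":"number"}},"required":["moves"]}

```bash
mkdir -p pics
cat > h.py <<'E'
import numpy as np,cv2
from rig import *
def cam(n):
    i=camera_info(n); f=210/np.tan(np.radians(i['fovy'])/2); return i,f
def cloud(n,pic=None):
    i,f=cam(n)
    T=i['T'] if 'T' in i else None
    if T is None:
        s=read_state(); W=np.eye(4); W[:3,:3]=s['tool_rot']; W[:3,3]=s['eef_pos']; T=W@np.array(i['tool_from_camera'])
    T=np.array(T)
    im,d=capture(n)
    v,u=np.mgrid[0:420,0:560]
    x=(u-i['cx'])/f; y=(v-i['cy'])/f
    P=np.stack([x*d,-y*d,-d],-1)@T[:3,:3].T+T[:3,3]
    P[d==0]=np.nan
    return im,P,T,f,i
def onplane(u,v,z,T,f,i):
    u=np.asarray(u,float);v=np.asarray(v,float)
    r=np.stack([(u-i['cx'])/f,-(v-i['cy'])/f,-np.ones_like(u)],-1)@T[:3,:3].T
    return T[:3,3]+r*((z-T[2,3])/r[...,2])[...,None]
E
python3 - <<'E'
from h import *
for n in('scene','top'):
    im,P,T,f,i=cloud(n); cv2.imwrite(f'pics/{n}0.png',im); np.savez(f'{n}0.npz',im=im,P=P,T=T,f=f)
    print(n,{k:v for k,v in i.items() if k!='T'},T.round(3).tolist())
s=read_state();print(s)
E
```

```text
scene {'fovy': 52.776364120715726, 'cx': 275.02820266490875, 'cy': 210.2486614388598} [[-0.871, 0.35, -0.345, 0.173], [-0.492, -0.627, 0.604, 0.617], [-0.005, 0.696, 0.718, 0.807], [0.0, 0.0, 0.0, 1.0]]
top {'fovy': 50.850196872063364, 'cx': 278.9491774088774, 'cy': 207.05153115258173} [[-0.014, 0.99, -0.137, 0.36], [-1.0, -0.013, 0.005, 0.031], [0.003, 0.137, 0.991, 1.09], [0.0, 0.0, 0.0, 1.0]]
{'t': 0.1, 'joint_positions': array([-1.43300401e+00,  2.76487589e-01,  1.50596115e+00, -1.79895870e-05,
        1.36071245e+00, -1.20996619e-01]), 'qvel': array([-0.00145255, -0.00169003, -0.0024942 ,  0.00126885, -0.00075136,
       -0.00052788]), 'effort': array([ 1.42551191e-03, -4.05456698e+01, -2.37779438e+01,  7.03143608e-02,
        2.98679096e-02, -4.79649088e-05]), 'eef_pos': array([ 0.14706949, -0.55535974,  0.20473452]), 'tool_rot': array([[ 9.66699667e-01,  2.55913460e-01, -2.32876870e-04],
       [ 2.55913508e-01, -9.66698438e-01,  1.55125696e-03],
       [ 1.71865829e-04, -1.55919592e-03, -9.99998770e-01]]), 'wrist_force': array([ 0.31328017, -0.14602128,  0.16504751]), 'wrist_torque': array([-0.01018535, -0.0295395 , -0.01549521]), 'gripper_width': 0.09402507174146835}
```

View pics/top0.png

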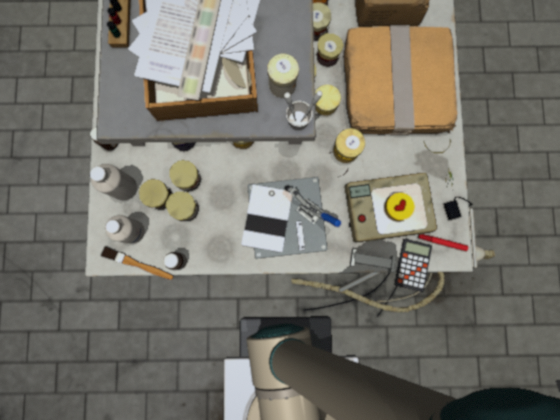

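View pics/scene0.png

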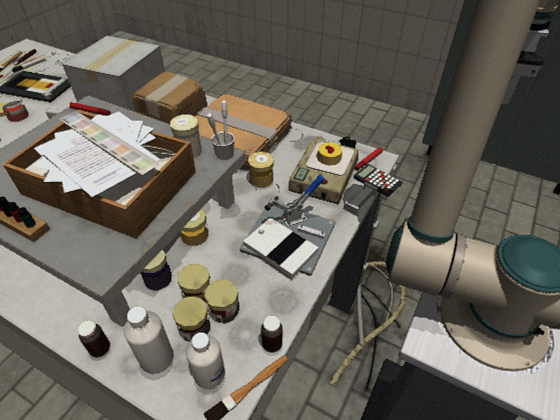

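The top view shows the jig around (285,217), the board's white part around (268,218), the blue grip at about (330,219) and the applicator at about (372,258). The jar is at (349,145) and the brown bottle at (173,261). A raised shelf sits beyond and to the left of the jig. Next I measure.

```bash
cat > m.py <<'E'
from h import *
import sys
def board(n,im,T,f,i,ztop=0.027,roi=None):
    hsv=cv2.cvtColor(im,cv2.COLOR_BGR2HSV)
    return hsv
E
python3 - <<'E'
from h import *
im,P,T,f,i=cloud('top')
def at(u,v): return P[v-1:v+2,u-1:u+2].reshape(-1,3).mean(0).round(4)
for nm,u,v in [('bench',220,225),('boardW',262,203),('bed',310,240),('jar',349,145),('amber',173,261),('grip',330,219),('appl',372,262),('shelf',200,120),('box',370,230),('cup',300,116)]: print(nm,at(u,v))
roi=im[165:275,225:360]; cv2.imwrite('pics/top_crop.png',cv2.resize(roi,None,fx=5.5,fy=5.5,interpolation=cv2.INTER_CUBIC))
hsv=cv2.cvtColor(im,cv2.COLOR_BGR2HSV)
m=((hsv[...,0]>100)&(hsv[...,0]<125)&(hsv[...,1]>130)&(hsv[...,2]>60)).astype('u1'); m[:165]=0;m[275:]=0
v,u=np.nonzero(m); print('blue',len(u),u.min(),u.max(),v.min(),v.max()); Q=P[v,u]; print(np.nanmin(Q,0),np.nanmax(Q,0),np.nanmedian(Q,0))
E
```

```text
bench [0.4682 0.1723 0.0007]
boardW [0.5178 0.067  0.0279]
bed [ 0.4274 -0.0488  0.0124]
jar [ 0.6469 -0.1417  0.0751]
amber [0.3796 0.2667 0.0863]
grip [ 0.4666 -0.0862  0.1189]
appl [ 0.372 -0.196  0.021]
shelf [0.6781 0.1938 0.1746]
box [ 0.4464 -0.1874  0.054 ]
cup [ 0.6838 -0.0213  0.1764]
blue 116 322 339 213 225
[ 0.45195409 -0.10780955  0.00285024] [ 0.48417709 -0.07051504  0.13730479] [ 0.46634039 -0.08786958  0.1193982 ]
```

View pics/top_crop.png

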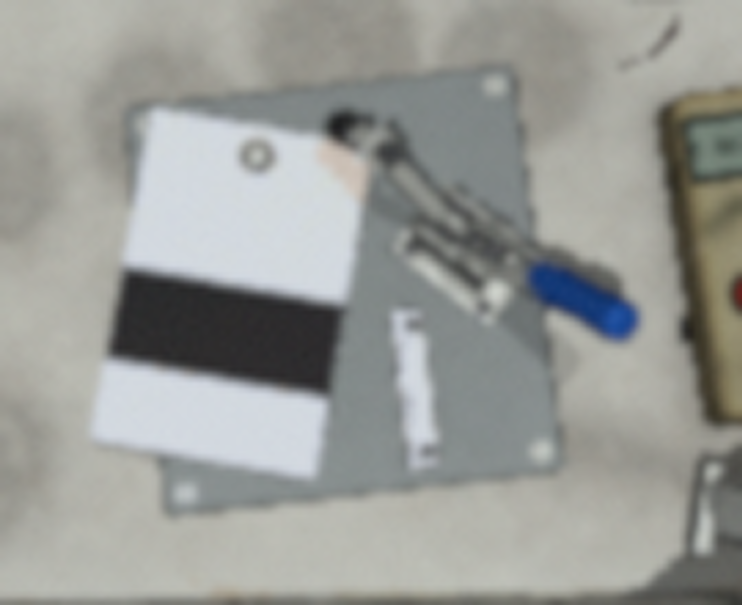

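The enlarged crop shows the bed corners at about (130,107), (510,65), (560,468) and (168,512). The board corners are at about (152,106), (370,165), (318,478) and (92,440), the pin is at (257,155) and the fence top runs from (400,312) to (425,468).

Run:
```python
from h import *
im,P,T,f,i=cloud('top')
c=lambda L,z:onplane([225+p[0]/5.5-.4 for p in L],[165+p[1]/5.5-.4 for p in L],z,T,f,i)[:,:2]
J=c([(130,107),(510,65),(560,468),(168,512)],.012); print('jig',J.round(4).tolist(),J.mean(0)); 
print([np.linalg.norm(J[k]-J[(k+1)%4]).round(4) for k in range(4)])
x=(J[0]+J[1]-J[2]-J[3]); print('yaw',np.arctan2(x[1],x[0]), 'yaw by side edges', np.arctan2(*(J[0]-J[1])[::-1])-np.pi/2)
B=c([(152,106),(370,165),(318,478),(92,440)],.027); print('board',B.round(4).tolist()); print([np.linalg.norm(B[k]-B[(k+1)%4]).round(4) for k in range(4)])
x=B[0]-B[3]; print('byaw left edge',np.arctan2(x[1],x[0]))
print('pin',c([(257,155)],.031)); F=c([(425,468),(400,312)],.022);print('fence',F)
print(np.array(camera_info('wrist')['tool_from_camera']).round(3), camera_info('wrist')['fovy'])
```

```text
jig [[0.5682, 0.1013], [0.5853, -0.0707], [0.4033, -0.0882], [0.3863, 0.0852]] [0.48577284 0.00689817]
[np.float64(0.1728), np.float64(0.1828), np.float64(0.1743), np.float64(0.1825)]
yaw 0.09187980590591141 yaw by side edges 0.09914841788639994
board [[0.5656, 0.0905], [0.5377, -0.006], [0.3998, 0.0191], [0.4177, 0.1175]]
[np.float64(0.1005), np.float64(0.1402), np.float64(0.1), np.float64(0.1504)]
byaw left edge -0.18026322700795275
pin [[0.54218144 0.04398997]]
fence [[ 0.40373535 -0.02793336]
 [ 0.47255135 -0.01830368]]
[[ 0.001  0.964  0.265  0.077]
 [ 1.    -0.001 -0.     0.   ]
 [-0.     0.265 -0.964 -0.18 ]
 [ 0.     0.     0.     1.   ]] 64.62780567876698
```

>>> play_rows([
  {"offset":[0.02,0.05,0.02]},
  {"offset":[0.03,0.055,0.02]},
  {"offset":[0.03,0.055,0.02]},
  {"offset":[0.03,0.055,0.01]},
  {"offset":[0.03,0.055,0]},
  {"offset":[0.03,0.055,0]},
  {"offset":[0.03,0.055,0]},
  {"offset":[0.02,0.055,0]},
  {"offset":[0.01,0.055,0]},
  {"offset":[0.0,0.05,0]},
], gripper=0)

```text
validation failed for argument at $.mo...
```

>>> play_rows([
  {"offset":[0.02,0.05,0.02],"turn":0},
  {"offset":[0.03,0.055,0.02],"turn":0},
  {"offset":[0.03,0.055,0.02],"turn":-0.04},
  {"offset":[0.03,0.055,0],"turn":-0.04},
  {"offset":[0.03,0.055,0],"turn":-0.04},
  {"offset":[0.03,0.055,0],"turn":-0.04},
  {"offset":[0.03,0.055,0],"turn":0},
  {"offset":[0.03,0.055,0],"turn":0},
  {"offset":[0.03,0.055,0],"turn":0},
  {"offset":[0.03,0.055,0],"turn":0},
  {"offset":[0.03,0.055,0],"turn":0},
  {"offset":[0,0,0],"turn":0},
], gripper=0)

```text
t: 1.7
eef_pos: [0.4647, 0.0414, 0.263]
tool_rot: [[0.994, 0.106, -0.0], [0.106, -0.994, 0.001], [-0.0, -0.001, -1.0]]
wrist_force: [0.1, -0.7, -1.2]
gripper_width: 0.0004
```

Run:
```python
from h import *
s=read_state(); print(s['eef_pos'],s['tool_rot'].round(3).tolist(),s['gripper_width'],s['t'])
im,P,T,f,i=cloud('wrist'); cv2.imwrite('pics/w1.png',im); np.savez('w1.npz',im=im,P=P,T=T,f=f,cx=i['cx'],cy=i['cy'])
```

```text
[0.46472763 0.04140052 0.26303267] [[0.994, 0.106, -0.0], [0.106, -0.994, 0.001], [-0.0, -0.001, -1.0]] 0.00042101044372576987 1.7
```

View pics/w1.png

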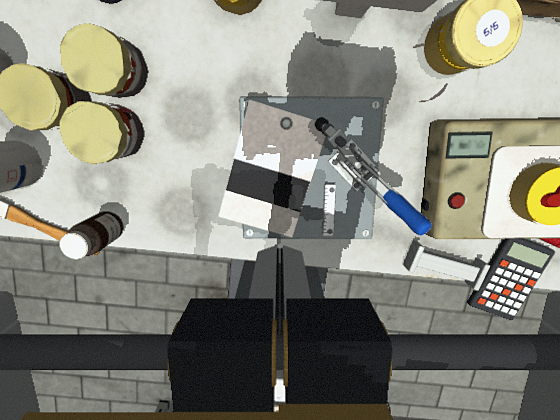

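The wrist view shows the bed corners at about (240,97), (383,96) and (374,238). The pin top is at (286,123), the board's left edge runs from (247,101) to (220,218), and the grip runs from (386,197) to (424,228). The fingers are shut.

```bash
cat > j.py <<'E'
from h import *
R=lambda a:np.array([[np.cos(a),-np.sin(a)],[np.sin(a),np.cos(a)]])
def report(z):
    T,f=z['T'],float(z['f']); i=dict(cx=float(z['cx']),cy=float(z['cy']))
    return lambda L,h:onplane([p[0] for p in L],[p[1] for p in L],h,T,f,i)[:,:2]
E
python3 - <<'E'
from j import *
z=np.load('w1.npz'); c=report(z); P=z['P']
J=c([(240,97),(383,96),(374,238)],.012); print('jig',J.round(4).tolist(),np.linalg.norm(J[0]-J[1]),np.linalg.norm(J[1]-J[2]),'centre',(J[0]+J[2])/2)
d=J[0]-J[1]; e=J[1]-J[2]; print('yaw',np.arctan2(-d[0],d[1]),np.arctan2(e[1],e[0]))
print('pin',c([(286,123)],.031))
B=c([(247,101),(220,218),(293,237)],.027); print('board',B.round(4).tolist(),np.linalg.norm(B[0]-B[1]),np.linalg.norm(B[1]-B[2]))
e=B[0]-B[1]; print('byaw',np.arctan2(e[1],e[0]))
hsv=cv2.cvtColor(z['im'],cv2.COLOR_BGR2HSV); m=(hsv[...,0]>100)&(hsv[...,0]<125)&(hsv[...,1]>130); m[:180]=0;m[240:]=0;m[:,:375]=0;m[:,440:]=0
Q=P[m]; Q=Q[Q[:,2]>.06]; q=Q.mean(0); u,s,v=np.linalg.svd(Q-q,full_matrices=False); t=(Q-q)@v[0]; print('grip surf mean',q,'dir',v[0],'ends',q+v[0]*t.min(),q+v[0]*t.max())
E
```

```text
jig [[0.5671, 0.1009], [0.5868, -0.0734], [0.4041, -0.0958]] 0.17536034871116277 0.18410206454667233 centre [0.48556835 0.00254613]
yaw 0.11288400325305334 0.1220594037930186
pin [[0.54242362 0.04165696]]
board [[0.5626, 0.0905], [0.4147, 0.1138], [0.3988, 0.0161]] 0.14972815669061043 0.09897166941241094
byaw -0.1566980303202564
grip surf mean [ 0.46809013 -0.08861032  0.11692254] dir [-0.43292413 -0.53870734  0.72275244] ends [ 0.48193791 -0.0713789   0.09380414] [ 0.45724041 -0.10211113  0.1350358 ]
```

Run:
```python
import numpy as np
P=np.load('top0.npz')['P'].reshape(-1,3)
for y0,y1 in[(.12,.16),(.16,.2),(.2,.24),(.24,.28)]:
    m=(P[:,0]>.36)&(P[:,0]<.52)&(P[:,1]>y0)&(P[:,1]<y1); print(y0,P[m].max(0).round(3))
```

```text
0.12 [0.52  0.16  0.008]
0.16 [0.519 0.2   0.008]
0.2 [0.519 0.24  0.076]
0.24 [0.52 0.28 0.09]
```

>>> play_rows([
  {"offset":[-0.01,0.04,-0.02],"turn":0},
  {"offset":[-0.01,0.04,-0.04],"turn":0},
  {"offset":[-0.008,0.025,-0.04],"turn":0},
  {"offset":[0,0,-0.04],"turn":0},
  {"offset":[0,0,0],"turn":0},
])

```text
t: 2.38
eef_pos: [0.4326, 0.1408, 0.1214]
tool_rot: [[0.995, 0.097, -0.007], [0.097, -0.995, -0.002], [-0.007, 0.001, -1.0]]
wrist_force: [-0.3, -0.2, -0.4]
gripper_width: 0.0006
```

>>> play_rows([
  {"offset":[0.002,0.004,-0.04],"turn":0},
  {"offset":[0,0,-0.04],"turn":0},
  {"offset":[0,0,-0.023],"turn":0.01},
  {"offset":[0,0,0],"turn":0},
  {"offset":[0,0,0],"turn":0},
])

```text
t: 3.0
eef_pos: [0.4395, 0.1462, 0.0223]
tool_rot: [[0.994, 0.107, 0.003], [0.107, -0.994, 0.0], [0.003, 0.0, -1.0]]
wrist_force: [-1.3, -0.3, -0.2]
gripper_width: 0.0004
```

>>> play_rows([
  {"offset":[-0.002,-0.012,0],"turn":0},
  {"offset":[-0.003,-0.008,0],"turn":0},
  {"offset":[-0.003,-0.007,0],"turn":0},
  {"offset":[-0.003,-0.007,0],"turn":0},
  {"offset":[0,0,0],"turn":0},
])

```text
t: 3.62
eef_pos: [0.4262, 0.1121, 0.0207]
tool_rot: [[0.994, 0.108, -0.0], [0.108, -0.994, -0.0], [-0.0, 0.0, -1.0]]
wrist_force: [-0.3, 1.3, 2.8]
gripper_width: 0.0006
```

>>> play_rows([
  {"offset":[-0.002,-0.004,-0.003],"turn":0},
  {"offset":[-0.002,-0.005,0],"turn":0},
  {"offset":[-0.002,-0.004,0],"turn":0},
  {"offset":[0,0,0],"turn":0},
])

```text
t: 4.12
eef_pos: [0.4229, 0.1024, 0.0197]
tool_rot: [[0.994, 0.106, 0.005], [0.105, -0.994, 0.005], [0.006, -0.005, -1.0]]
wrist_force: [-1.9, 10.9, 20.0]
gripper_width: 0.0005
```

Run:
```python
from h import *
s=read_state(); print(s['eef_pos'],s['wrist_force'])
im,P,T,f,i=cloud('wrist'); np.savez('w2.npz',im=im,P=P,T=T,f=f,cx=i['cx'],cy=i['cy']); cv2.imwrite('pics/w2.png',im)
```

```text
[0.42289197 0.10242133 0.01972572] [-1.93969758 10.88903786 20.03727251]
```

View pics/w2.png

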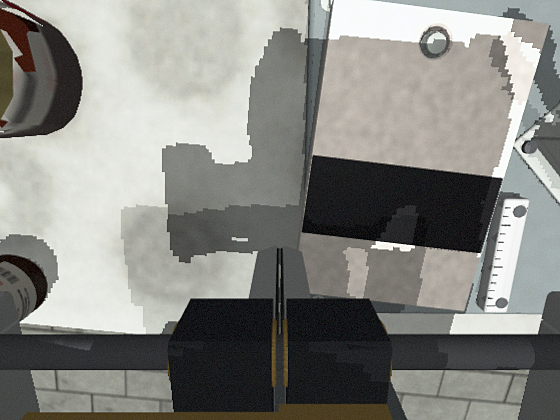

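The tip is at about (280,250). The board's left edge runs from (312,155) to (302,235) and still has a wedge gap to the fence, whose bar runs from (525,200) to (480,310). The 20 N upward force suggests the tip is resting on something, so I check where it is before pushing further.

Run:
```python
from j import *
z=np.load('w2.npz'); c=report(z); P=z['P']
np.set_printoptions(suppress=True,precision=4)
for v in (100,150,200,240): print(v,[(u,*P[v,u].round(4)) for u in (200,260,285,295,310,320,400)])
B=c([(313,155),(302,232)],.027); print('left edge',B, np.arctan2(*(B[0]-B[1])[::-1]))
r=c([(500,178),(481,252)],.027); print('band right',r,np.arctan2(*(r[0]-r[1])[::-1]))
print('pin',c([(434,41)],.031))
print('fence top inner',c([(503,200),(481,308)],.022))
print('tip',c([(280,250)],.02),read_state()['wrist_torque'])
```

```text
100 [(200, np.float64(0.5073), np.float64(0.1565), np.float64(0.0019)), (260, np.float64(0.511), np.float64(0.1227), np.float64(0.0014)), (285, np.float64(0.5125), np.float64(0.1086), np.float64(0.0001)), (295, np.float64(0.5131), np.float64(0.1029), np.float64(0.0004)), (310, np.float64(0.5131), np.float64(0.0954), np.float64(0.0128)), (320, np.float64(0.5124), np.float64(0.0916), np.float64(0.0275)), (400, np.float64(0.5164), np.float64(0.053), np.float64(0.0293))]
150 [(200, np.float64(0.4793), np.float64(0.1556), np.float64(0.0004)), (260, np.float64(0.483), np.float64(0.1202), np.float64(-0.0)), (285, np.float64(0.4846), np.float64(0.1055), np.float64(-0.0003)), (295, np.float64(0.4852), np.float64(0.0996), np.float64(0.0001)), (310, np.float64(0.4871), np.float64(0.0921), np.float64(0.0144)), (320, np.float64(0.4885), np.float64(0.0884), np.float64(0.0289)), (400, np.float64(0.4928), np.float64(0.0481), np.float64(0.029))]
200 [(200, np.float64(0.449), np.float64(0.1542), np.float64(0.0007)), (260, np.float64(0.453), np.float64(0.1174), np.float64(0.0012)), (285, np.float64(0.4
[... 347 characters left out ...]
p.float64(0.1533), np.float64(-0.0007)), (260, np.float64(0.4273), np.float64(0.1151), np.float64(0.0014)), (285, np.float64(0.429), np.float64(0.0993), np.float64(0.0016)), (295, np.float64(0.4292), np.float64(0.0929), np.float64(-0.0)), (310, np.float64(0.44), np.float64(0.0871), np.float64(0.0288)), (320, np.float64(0.4404), np.float64(0.0816), np.float64(0.0282)), (400, np.float64(0.4452), np.float64(0.0384), np.float64(0.0287))]
left edge [[0.4855 0.0914]
 [0.4435 0.0919]] -0.011424678967830821
band right [[ 0.4841 -0.0074]
 [ 0.4426 -0.0084]] 0.023970974788912722
pin [[0.5433 0.0431]]
fence top inner [[ 0.472  -0.0158]
 [ 0.4059 -0.0212]]
tip [[0.4291 0.1025]] [ 1.8953  0.5341 -0.0132]
```

The board has turned to a yaw of about 0.0 rad, with the fence at about 0.10. The upward force suggests that the rounded tip is riding on the board's top edge. I back off, go lower and push again.

>>> play_rows([
  {"offset":[0.001,0.006,0],"turn":0},
  {"offset":[0,0.004,0],"turn":0},
  {"offset":[0,0,-0.004],"turn":0},
  {"offset":[0,0,0],"turn":0},
  {"offset":[0,0,0],"turn":0},
])

```text
t: 4.8
eef_pos: [0.4214, 0.1094, 0.0132]
tool_rot: [[0.994, 0.109, -0.001], [0.109, -0.994, -0.0], [-0.001, 0.0, -1.0]]
wrist_force: [-0.2, 0.4, 0.3]
gripper_width: 0.0005
```

>>> play_rows([
  {"offset":[-0.001,-0.005,0],"turn":0},
  {"offset":[-0.001,-0.005,0],"turn":0},
  {"offset":[-0.001,-0.003,0],"turn":0},
  {"offset":[0,0,0],"turn":0},
])

```text
t: 5.3
eef_pos: [0.4188, 0.0961, 0.0136]
tool_rot: [[0.994, 0.108, 0.001], [0.108, -0.994, -0.0], [0.001, 0.0, -1.0]]
wrist_force: [0.3, -0.1, 0.4]
gripper_width: 0.0008
```

>>> play_rows([
  {"offset":[0,0,0.002],"turn":0},
  {"offset":[-0.001,-0.003,0],"turn":0},
  {"offset":[-0.001,-0.002,0],"turn":0},
  {"offset":[0,0,0],"turn":0},
])

```text
t: 5.8
eef_pos: [0.4169, 0.0916, 0.0156]
tool_rot: [[0.994, 0.108, 0.001], [0.108, -0.994, 0.0], [0.001, -0.0, -1.0]]
wrist_force: [-0.4, 1.0, 0.5]
gripper_width: 0.0003
```

Run:
```python
from j import *
np.set_printoptions(suppress=True,precision=4)
s=read_state(); print(s['eef_pos'],s['wrist_force'])
im,P,T,f,i=cloud('wrist'); np.savez('w3.npz',im=im,P=P,T=T,f=f,cx=i['cx'],cy=i['cy']); cv2.imwrite('pics/w3.png',im)
```

```text
[0.4169 0.0916 0.0156] [-0.3691  0.995   0.5128]
```

View pics/w3.png

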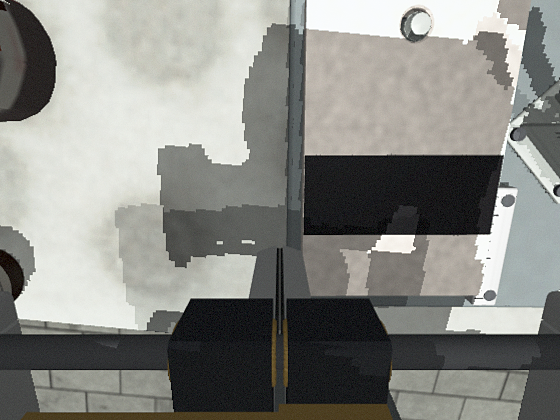

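The board is nearly flush. Its right edge at (503,160)–(490,235) almost meets the fence strip, with a small wedge left. I keep going in small steps until the force rises.

>>> play_rows([
  {"offset":[0,-0.002,0],"turn":0},
  {"offset":[0,0,0],"turn":0},
])

```text
t: 6.1
eef_pos: [0.4168, 0.0914, 0.0156]
tool_rot: [[0.994, 0.106, 0.0], [0.106, -0.994, 0.004], [0.001, -0.003, -1.0]]
wrist_force: [0.2, 8.2, 1.2]
gripper_width: 0.0005
```

>>> play_rows([
  {"offset":[0,-0.001,0],"turn":0},
  {"offset":[0,0,0],"turn":0},
])

```text
t: 6.35
eef_pos: [0.4168, 0.0913, 0.0156]
tool_rot: [[0.994, 0.105, 0.001], [0.105, -0.994, 0.005], [0.001, -0.005, -1.0]]
wrist_force: [0.4, 11.7, 1.4]
gripper_width: 0.0003
```

>>> play_rows([
  {"offset":[0,-0.001,0],"turn":0},
  {"offset":[0,0,0],"turn":0},
])

```text
t: 6.6
eef_pos: [0.4168, 0.0913, 0.0157]
tool_rot: [[0.995, 0.104, 0.001], [0.104, -0.995, 0.007], [0.001, -0.007, -1.0]]
wrist_force: [-0.8, 15.1, 1.1]
gripper_width: 0.0005
```

>>> play_rows([
  {"offset":[0,0.006,0],"turn":0},
  {"offset":[0,0.014,0],"turn":0},
  {"offset":[0,0.01,0.04],"turn":0},
  {"offset":[0.0,-0.02,0.06],"turn":0},
  {"offset":[0,-0.055,0.05],"turn":0},
  {"offset":[0,-0.05,0],"turn":0},
  {"offset":[0,0,0],"turn":0},
  {"offset":[0,0,0],"turn":0},
])

```text
t: 7.6
eef_pos: [0.4161, 0.0021, 0.1564]
tool_rot: [[0.994, 0.108, -0.001], [0.108, -0.994, 0.0], [-0.001, -0.001, -1.0]]
wrist_force: [0.3, 1.0, 0.3]
gripper_width: 0.0004
```

Run:
```python
from j import *
np.set_printoptions(suppress=True,precision=4)
s=read_state(); print(s['eef_pos'],s['wrist_force'])
im,P,T,f,i=cloud('wrist'); np.savez('w4.npz',im=im,P=P,T=T,f=f,cx=i['cx'],cy=i['cy']); cv2.imwrite('pics/w4.png',im)
```

```text
[0.4161 0.0021 0.1564] [0.2898 0.9564 0.286 ]
```

View pics/w4.png

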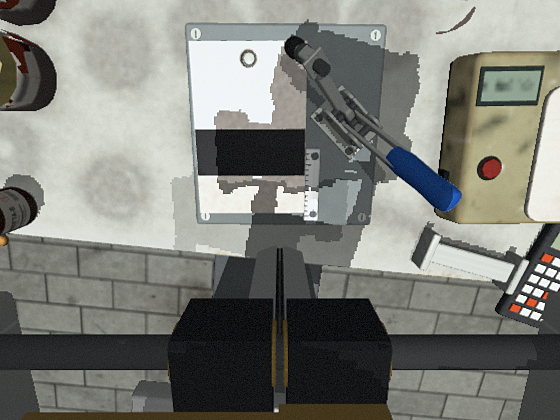

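The board's right edge at column ~305, rows 130–215, lies against the fence at (305–318, 148–218). The handle runs from (390,152) to (455,200). I measure the flushness and the grip.

Run:
```python
from j import *
np.set_printoptions(suppress=True,precision=4)
z=np.load('w4.npz'); c=report(z); P=z['P']; im=z['im']
g=cv2.cvtColor(im,cv2.COLOR_BGR2GRAY)
# subpixel black-band edges left/right, per row
L=[];Rr=[]
for v in range(134,172,2):
    r=g[v].astype(float); 
    def cross(a,b):
        s=r[a:b]; t=(s.min()+s.max())/2; k=np.nonzero(np.diff(s>t))[0]
        k=k[0] if len(k) else 0; return a+k+(t-s[k])/(s[k+1]-s[k])
    L.append((cross(188,204),v)); Rr.append((cross(296,316),v))
for n,E in(('L',L),('R',Rr)):
    w=c(E,.027); p=np.polyfit(w[:,0],w[:,1],1); print(n,'yaw',np.arctan(p[0]),'mid',w.mean(0),'res',np.std(w[:,1]-np.polyval(p,w[:,0])))
J=c([(187,24),(387,23),(376,221),(196,223)],.012); print('jig',J,J.mean(0)); e=J[0]-J[3]; e2=J[1]-J[2]; d=J[0]-J[1]; d2=J[3]-J[2]
print('jig yaws',np.arctan2(e[1],e[0]),np.arctan2(e2[1],e2[0]),np.arctan2(-d[0],d[1]),np.arctan2(-d2[0],d2[1]))
print('pin',c([(248,58)],.031))
hsv=cv2.cvtColor(im,cv2.COLOR_BGR2HSV); m=(hsv[...,0]>100)&(hsv[...,0]<125)&(hsv[...,1]>130); m[:140]=0;m[222:]=0;m[:,:380]=0;m[:,470:]=0
Q=P[m]; Q=Q[Q[:,2]>.06]; q=np.median(Q,0); u,s,v=np.linalg.svd(Q-Q.mean(0),full_matrices=False); t=(Q-q)@v[0]; print('grip surf',q,'dir',v[0],'ends',q+v[0]*t.min(),q+v[0]*t.max())
cv2.imwrite('pics/w4c.png',cv2.resize(im[10:235,180:400],None,fx=2.6,fy=2.6,interpolation=cv2.INTER_CUBIC))
```

```text
L yaw 0.012677373120460241 mid [0.4586 0.0845] res 0.0013409478879864512
R yaw 0.13697312344905027 mid [ 0.4695 -0.0155] res 0.00021404000524606297
jig [[ 0.5669  0.0996]
 [ 0.5866 -0.0742]
 [ 0.4076 -0.0981]
 [ 0.3856  0.0841]] [0.4867 0.0029]
jig yaws 0.08519622964744421 0.13296427358730417 0.1130687248345296 0.12039177301129084
pin [[0.5424 0.0423]]
grip surf [ 0.4671 -0.089   0.1181] dir [-0.4292 -0.5382  0.7253] ends [ 0.4817 -0.0707  0.0935] [ 0.4571 -0.1015  0.1351]
```

View pics/w4c.png

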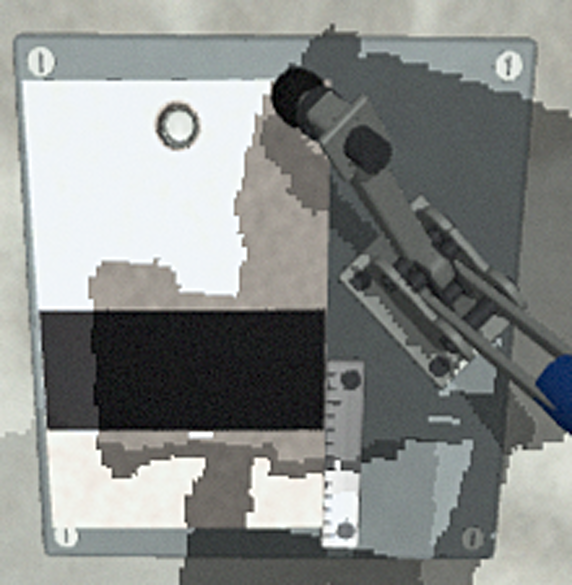

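The crop shows the board's right edge meeting the fence along its whole length. The board's head and foot edges are parallel to the bed's, and the pin is in its hole. Now the clamp: I move above the raised grip and turn the tool so that x runs along the handle.

>>> play_rows([
  {"offset":[0.0,-0.01,0.01],"turn":0.16},
  {"offset":[0.014,-0.02,0],"turn":0.16},
  {"offset":[0.014,-0.02,0],"turn":0.16},
  {"offset":[0.015,-0.02,0],"turn":0.16},
  {"offset":[0.015,-0.018,0],"turn":0.15},
  {"offset":[0,0,-0.02],"turn":0},
  {"offset":[0,0,0],"turn":0},
  {"offset":[0,0,0],"turn":0},
])

```text
t: 8.65
eef_pos: [0.4746, -0.0854, 0.1469]
tool_rot: [[0.621, 0.784, -0.0], [0.784, -0.621, 0.0], [-0.0, -0.0, -1.0]]
wrist_force: [1.0, 0.1, -0.1]
gripper_width: 0.0003
```

Exactly in place. I follow the grip's arc down.

>>> play_rows([
  {"offset":[0,0,-0.015],"turn":0},
  {"offset":[0,0,-0.01],"turn":0},
  {"offset":[-0.003,-0.004,-0.007],"turn":0},
  {"offset":[-0.003,-0.004,-0.008],"turn":0},
  {"offset":[0,0,0],"turn":0},
])

```text
t: 9.28
eef_pos: [0.468, -0.0948, 0.1062]
tool_rot: [[0.623, 0.782, -0.001], [0.782, -0.623, 0.0], [-0.001, -0.001, -1.0]]
wrist_force: [0.7, -0.0, 0.1]
gripper_width: 0.0005
```

>>> play_rows([
  {"offset":[-0.003,-0.004,-0.007],"turn":0},
  {"offset":[-0.003,-0.004,-0.007],"turn":0},
  {"offset":[-0.003,-0.003,-0.006],"turn":0},
  {"offset":[-0.002,-0.003,-0.006],"turn":0},
])

```text
t: 9.78
eef_pos: [0.4576, -0.1086, 0.0805]
tool_rot: [[0.623, 0.782, 0.0], [0.782, -0.623, 0.0], [0.0, 0.0, -1.0]]
wrist_force: [1.7, 1.3, 1.0]
gripper_width: 0.0007
```

>>> play_rows([
  {"offset":[-0.002,-0.002,-0.004],"turn":0},
  {"offset":[0,-0.001,-0.004],"turn":0},
  {"offset":[0,0,-0.002],"turn":0},
  {"offset":[0,0,0],"turn":0},
])

```text
t: 10.28
eef_pos: [0.4551, -0.1115, 0.0705]
tool_rot: [[0.622, 0.783, -0.001], [0.783, -0.622, -0.0], [-0.001, -0.001, -1.0]]
wrist_force: [0.7, 0.2, 0.0]
gripper_width: 0.0002
```

>>> play_rows([
  {"offset":[0,0,-0.002],"turn":0},
  {"offset":[0,0,0],"turn":0},
])

```text
t: 10.52
eef_pos: [0.4553, -0.1115, 0.0688]
tool_rot: [[0.622, 0.783, -0.001], [0.783, -0.622, -0.0], [-0.001, -0.0, -1.0]]
wrist_force: [-0.9, -0.7, 2.0]
gripper_width: 0.0009
```

>>> play_rows([
  {"offset":[0,0,-0.001],"turn":0},
  {"offset":[0,0,0],"turn":0},
])

```text
t: 10.78
eef_pos: [0.4554, -0.1116, 0.0685]
tool_rot: [[0.622, 0.783, -0.0], [0.783, -0.622, -0.0], [-0.0, 0.0, -1.0]]
wrist_force: [-3.0, -0.5, 7.7]
gripper_width: 0.0004
```

>>> play_rows([
  {"offset":[0,0,-0.002],"turn":0},
  {"offset":[0,0,0],"turn":0},
])

```text
t: 11.02
eef_pos: [0.4556, -0.1116, 0.068]
tool_rot: [[0.622, 0.783, 0.0], [0.783, -0.622, -0.001], [-0.0, 0.001, -1.0]]
wrist_force: [-4.9, 0.6, 18.6]
gripper_width: 0.0008
```

>>> play_rows([
  {"offset":[0,0,-0.001],"turn":0},
  {"offset":[0,0,0],"turn":0},
  {"offset":[0,0,0],"turn":0},
])

```text
t: 11.4
eef_pos: [0.4556, -0.1116, 0.0678]
tool_rot: [[0.622, 0.783, 0.001], [0.783, -0.622, -0.001], [-0.0, 0.001, -1.0]]
wrist_force: [-5.9, 1.4, 25.0]
gripper_width: 0.0003
```

The handle is at its firm stop (25 N, no more travel). I lift off and look again from the earlier viewpoint.

>>> play_rows([
  {"offset":[0,0,0.01],"turn":0},
  {"offset":[0,0,0.04],"turn":0},
  {"offset":[0,0,0.05],"turn":0},
  {"offset":[-0.008,0.022,0],"turn":-0.16},
  {"offset":[-0.008,0.022,0],"turn":-0.16},
  {"offset":[-0.008,0.022,0],"turn":-0.16},
  {"offset":[-0.008,0.022,0],"turn":-0.16},
  {"offset":[-0.007,0.025,0],"turn":-0.15},
  {"offset":[0,0,0],"turn":0},
  {"offset":[0,0,0],"turn":0},
])

```text
t: 12.65
eef_pos: [0.417, 0.0012, 0.1648]
tool_rot: [[0.994, 0.111, 0.001], [0.111, -0.994, -0.001], [0.0, 0.001, -1.0]]
wrist_force: [0.3, -0.3, -0.1]
gripper_width: 0.0004
```

Run:
```python
from j import *
np.set_printoptions(suppress=True,precision=4)
s=read_state(); print(s['eef_pos'],s['wrist_force'])
im,P,T,f,i=cloud('wrist'); z=dict(im=im,P=P,T=T,f=f,cx=i['cx'],cy=i['cy']); cv2.imwrite('pics/w5.png',cv2.resize(im[:300,130:530],None,fx=2,fy=2,interpolation=cv2.INTER_CUBIC))
hsv=cv2.cvtColor(im,cv2.COLOR_BGR2HSV); m=(hsv[...,0]>100)&(hsv[...,0]<125)&(hsv[...,1]>130); m[:120]=0;m[260:]=0;m[:,:360]=0;m[:,490:]=0
Q=P[m]; Q=Q[Q[:,2]>.04]; q=Q.mean(0); u,s,v=np.linalg.svd(Q-q,full_matrices=False); t=(Q-q)@v[0]; print('grip',len(Q),q,'dir',v[0],'ends',q+v[0]*t.min(),q+v[0]*t.max())
a=np.load('top0.npz'); im2,P2,*_=cloud('top'); d=cv2.absdiff(a['im'],im2).max(2); 
for n,(u,w) in dict(jar=(349,145),amber=(173,261),appl=(372,258)).items(): print(n,'changed px',(d[w-16:w+17,u-22:u+23]>40).sum())
```

```text
[0.417  0.0012 0.1648] [ 0.3299 -0.2915 -0.1048]
grip 1200 [ 0.453  -0.1064  0.0681] dir [-0.6357 -0.7718 -0.0111] ends [ 0.4706 -0.0851  0.0684] [ 0.4348 -0.1285  0.0678]
jar changed px 0
amber changed px 0
appl changed px 1227
```

View pics/w5.png

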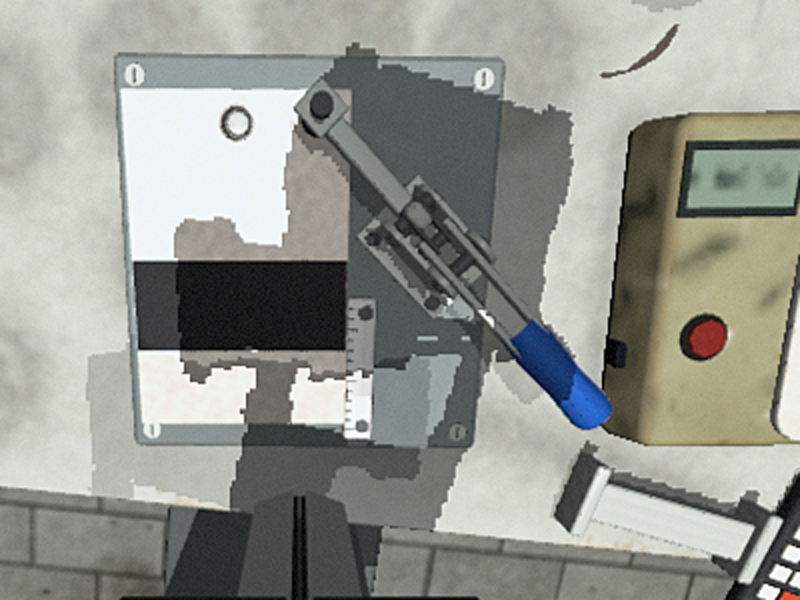

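The view shows the handle down and level (measured slope 0.01 rad) and the rubber tip on the board beside the pin. The board's right edge lies along the fence from (348,300) to (344,425). The change flagged at the applicator in the top view may just be the arm hiding it, so I check that from the wrist views before handing in.

Run:
```python
from j import *
np.set_printoptions(suppress=True,precision=4)
z=np.load('w4.npz'); im,P,T,f,i=cloud('wrist')
for Q in (z['P'],P):
    m=(Q[...,2]>.016)&(Q[...,2]<.034)&(Q[...,1]<-.115)&(Q[...,1]>-.27)&(Q[...,0]>.32)&(Q[...,0]<.415)
    q=Q[m][:,:2].astype('f4'); print(m.sum(),np.median(q,0),cv2.minAreaRect(q))
print(job_done())
```

```text
2794 [ 0.3773 -0.2048] ((0.37259650230407715, -0.21303269267082214), (0.13642553985118866, 0.056173838675022125), 70.06302642822266)
2650 [ 0.3773 -0.2047] ((0.37234970927238464, -0.2134389579296112), (0.13711398839950562, 0.05618980526924133), 70.16573333740234)
the job is handed in; nothing more can be done
None
```

The board is flush along the fence and the clamp is closed on it; the job is handed in at about 13 s of the 40 s.

- **Board:** I swung it round its pin with the shut fingers until it stopped against the fence. The push reached 15 N with no further movement. The wrist view shows its edge along the fence with no visible gap and the pin in its hole, and it looked the same after clamping.
- **Clamp:** I then pressed the blue handle down to its firm stop, at 25 N with no more travel. The grip now measures level to about 0.01 rad, and the rubber tip is on the board beside the pin.
- **Bystanders:** The jar and brown bottle show no change in the top view. That view did show a change at the applicator, probably because the arm was in the way. The wrist depth puts the applicator within 0.5 mm of its place before I pressed the clamp handle.

Two things did not go cleanly:
- **First push:** It sat too high and briefly pressed down on the board's top edge with about 20 N. I backed off, went lower and pushed again, and the board stayed flat.
- **Band-edge fit:** The fitted yaws of the board's left and right edges disagreed, at 0.01 and 0.14 rad, so I discarded them. I judged flushness from the picture and the contact force instead.

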